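# Ease the sprung sliding panel shut, then stack the domino box

## Task

The cupboard's sliding panel is sprung and would snap shut; the domino box has been parked against its pull to keep it open. Let the panel go home slowly until it is fully shut - it must never fly or slam - by giving way with the box or your hand, then set the domino box down, without dropping it, squarely on top of the other two game boxes. Leave those two boxes, the bowl, dice cup, torch and chess board where they stand.

Things in the scene. Friction and masses are not known exactly. Their poses are not given: they have to be found in the camera images.
- cupboard_corner (a point): Front lower corner (shelf height) of the fixed wooden cupboard, 440 x 220 x 190 mm high, at the end where its sliding panel shuts. Its x axis runs level along the 440 mm front: the panel slides along it, +x opens, -x shuts. Its y axis points straight out of the front; z up. Panel face at y = 0, tracks stand 5 mm out, the pull 40 mm. A black closer housing, 20 mm high, sits on the top front edge.
- panel (a joint): Panel opening in metres: 0 = fully shut, at most 0.2, growing along the cupboard corner's +x. Starts about 0.14, its pull resting on the domino box. A spring closer pulls it shut (towards -x) all the way with 1.5 to 2 N; it weighs 0.6 kg, runs almost freely, has no damper and no catch: it follows whatever gives way before its pull, and flies shut as soon as that is taken away.
- panel_pull (a point): Middle of the shutting-side (-x) face of the panel's dark wooden pull: an upright batten 22 mm thick along the sliding direction, standing 40 mm straight out from the panel's face, 18 to 78 mm above the shelf. With the panel shut this point lies 3 mm along x and 20 mm along y from the cupboard corner. Moves with the panel; axes as the cupboard corner's.
- box_dominoes_center (a point): Centre of the full domino box: closed, blue with white lid, 62 (its x) x 130 (its y) x 58 mm high, 0.65 to 1 kg. It stands on the shelf on the -x side of the pull, its long side across the sliding direction; the rear 20 to 30 mm of that side touch the pull, 10 to 20 mm are free between its rear end and the panel's face. Only its friction on the shelf holds the panel.
- box_middle_center (a point): Centre of the upper of the two other game boxes, same size and look as the domino box, lying squarely on the bottom one; its top is 116 mm above the shelf, so the domino box's centre belongs 58 mm above this point. Axes as for the domino box (x short, y long, z up).
- box_bottom_center (a point): Centre of the lowest game box of the stack, same size and look, on the shelf.
- bowl: Glass bowl of dominoes on the shelf, 128 mm across the rim, 60 mm high; origin at the centre of its underside.
- dice_cup: Red plastic dice cup on the shelf, open at the top, 72 mm across, 90 mm high; origin at the centre of its underside.
- torch: Aluminium torch with a toggle switch, standing on its tail, 50 mm across the head, 150 mm high; origin at the centre of its underside.
- chess_board: Folded wooden chess board lying on the shelf, 320 (x) x 160 (y) x 44 mm; origin at the centre of its underside.
Things that resemble listed ones, but are neither listed nor needed, are in the scene too. Leave any yellow look-alike of the part that bears box_dominoes_center alone. Leave any green look-alike of the part that bears box_middle_center alone.

How it is judged:
On the way:
1. the panel has come fully shut (within 4 mm) (value of joint panel below 0.004 m), for 0.2 s.
At the end, for the whole second after the job is handed in: The panel is shut within 4 mm; the domino box lies at rest, lid side up, on the middle box, centred on it within 15 mm each way and turned no more than 0.2 rad from it (either way round); the two lower boxes are within 30 mm of where they stood (value of joint panel below 0.004 m and x of box_dominoes_center in the frame of box_middle_center between -0.015 and 0.015 m and y of box_dominoes_center in the frame of box_middle_center between -0.015 and 0.015 m and z of box_dominoes_center in the frame of box_middle_center between 0.054 and 0.062 m and angle between the y axis of box_dominoes_center and the y axis of box_middle_center, either way round below 0.2 rad and angle between box_dominoes_center's own z axis and vertical below 0.1 rad and linear speed of box_dominoes below 0.02 m/s and distance of each of box_bottom_center, box_middle_center from where it was at the start of the episode below 0.03 m); the robot touches nothing.
It fails at once if the panel flies shut: it closes faster than 0.25 m/s (velocity of joint panel below -0.25 m/s).
It fails at once if the domino box is dropped: it moves faster than 0.45 m/s while no finger touches it (linear speed of box_dominoes above 0.45 m/s and contact force between the fingers and box_dominoes below 0.3 N).
It fails at once if the bowl, dice cup, torch or chess board is moved more than 30 mm (distance of any of bowl, dice_cup, torch, chess_board from where it was at the start of the episode above 0.03 m).
It also fails if it takes over 48 s, if anything falls off the work surface, if the arm or the gripper's body presses on something with over 40 N, if the wrist force passes 120 N, or if a joint passes its speed limit or range.

## Robot

A 6-joint arm with a two-finger parallel gripper is mounted at the origin on the work surface. World frame = base frame: x ahead of the robot, y to its left, z up, the work surface at z = 0. Lengths are in m, angles in rad, forces in N, time in s.
With the tool pointing down it reaches from about 0.375 to 0.9 m from the base axis. Payload 3.1 kg.
Tool frame: the origin (TCP) lies midway between the tips of the shut fingers; the grasp point (between the pads) lies 19 mm behind it; z points along the fingers, y is the line along which they close (so a half turn about z gives the same grasp; the last joint's range is limited). The gripper opens to 87 mm and grips with 3 to 60 N. Pads are 19 mm wide; open, the fingers measure 117 mm over their backs; the gripper's body (75 mm by 190 mm) begins 51 mm behind the grasp point.
Start: joints at [-1.323, 0.527, 1.433, -0, 1.181, -0.178], TCP at [0.259, -0.569, 0.223] pointing down, gripper open.
Joint ranges: [-3.08, 3.08], [-0.75, 2.2], [0.22, 2.44], [-1.43, 4.57], [0, 2.65], [-2.85, 2.85]. Speed limits (rad/s): [2.79, 2.79, 3.14, 3.14, 3.14, 3.14].

## Interface

Orientations are given as a unit quaternion [x, y, z, w].
In Python, from rig import get_obs, cams, job gives the robot as it stands.
- The arm moves only by the tool servo_tool, never from a script. Its argument "moves" is text: rows parted by semicolons, each of 5 numbers parted by spaces: the shift along the tool's x, y, z in m, then the turn about the tool's z in degrees, then the finger opening in m, from 0 to 0.087. In form: dx dy dz spin claw; .... A call has 1 to 10 rows; each row is the pose to reach, as a shift and turn from the pose commanded when the call began, along the tool's axes at that moment; what a row does not reach only later rows make up. A row lasts 1/12 s, in which the tool goes at most 41.7 mm and 7.16 degrees, less where a joint would pass 70% of its speed; a pose out of reach is approached as far as the arm can. A call with a gripper value outside its range is refused whole. The fingers move at their own pace and stop on an object; "grip_force" is the grip in N (left out, the last holds). Time passes only in rows, so rows that repeat a pose let the fingers close. It gives the time, the measured TCP pose, the force, the opening and the grip force at its end, in the units of the state.
- get_obs(): the state, without advancing time (a new reading comes with each control period).
- cams.camera(name): name is "scene" or "top" or "wrist"; returns the picture (420x560x3 uint8, blue, green, red); there is no depth.
- cams.camera_model(name): a dict with "fx", "fy", "cx", "cy" (pixels), "dist" ([k1, k2, p1, p2, k3] as OpenCV has them; the pictures are not rectified), "R" (3x3) and "t" (3): a world point X has camera coordinates R X + t. Camera axes: x right, y down, z forward; pixel columns grow to the right and rows downward; lengths in m; the calibration is good to about 2 mm. A picture is of the moment at which its call begins: read the wrist's pose just before it. camera_model takes no time and is no camera call; for the wrist camera it gives the pose at the moment of the call.
- job.hand_in(): hands the job in; it is judged then, once.
The state is a dict: "time": time; "q": joint angles; "joint_velocities": joint speeds; "joint_torque": joint torques, N m; "position": TCP position; "tool_rot": TCP orientation; "ft_force": force on the tool from outside, world axes, zero at the start; "moment": the same for the moment, N m; "grip_width": finger opening in m; "grip_force": force on a finger pad.
Only numpy, scipy, OpenCV 4.12 (cv2) and the standard library are available. Lean on these libraries where they do the work, as an engineer would, in place of code of your own. Each camera call takes 0.05 s, during which the arm holds its last target. There are 200 camera calls.

## Working session

There is one attempt and no reset: what is moved stays moved. The work goes in short steps, Python scripts to look and compute and a tool call to move; the robot and the scene stay as the last step left them, time stands still between calls to the robot, and variables do not carry over. Pictures are saved under pics/ and viewed, at most 10 in all, crops included, and the job is handed in when it is done.

Besides the shell and the picture viewer there is one more tool, called as name(argument=value, ...), one argument or row to a line, values as JSON. servo_tool: Moves the arm, as the interface text tells. Its arguments: {"type":"object","properties":{"moves":{"type":"string"},"grip_force":{"type":"number"}},"required":["moves"]}

```bash
mkdir -p pics; ls; python3 - <<'E'
from rig import get_obs,cams
import cv2
o=get_obs();print(o['time'],o['position'],o['tool_rot'],o['grip_width'])
for n in('scene','top'):
    cv2.imwrite(f'pics/{n}0.png',cams.camera(n)); m=cams.camera_model(n); print(n,m)
E
```

```text
pics
0.0 [ 0.25855349 -0.56820798  0.22154352] [ 9.77319688e-01  2.11766401e-01 -3.06749238e-05 -1.10377096e-03] 0.0866200514081333
scene {'fx': 419.5525339811335, 'fy': 419.5525339811335, 'cx': 274.39843390911716, 'cy': 213.08027793765163, 'dist': array([0.03121977, 0.        , 0.        , 0.        , 0.        ]), 'R': array([[ 0.42345076,  0.90567375,  0.02108343],
       [ 0.54058236, -0.23393883, -0.80811096],
       [-0.72695265,  0.35359254, -0.58865283]]), 't': array([-0.33276009, -0.1901577 ,  1.46945558])}
top {'fx': 450.41403439935874, 'fy': 450.41403439935874, 'cx': 276.2525707018092, 'cy': 202.55878440796116, 'dist': array([-0.01093147,  0.        ,  0.        ,  0.        ,  0.        ]), 'R': array([[ 1.13166916e-01, -9.93575813e-01, -5.93944516e-04],
       [-9.72573676e-01, -1.10652502e-01, -2.04588535e-01],
       [ 2.03208499e-01,  2.37303084e-02, -9.78847883e-01]]), 't': array([0.05784434, 0.56341376, 0.95444633])}
```

View pics/scene0.png

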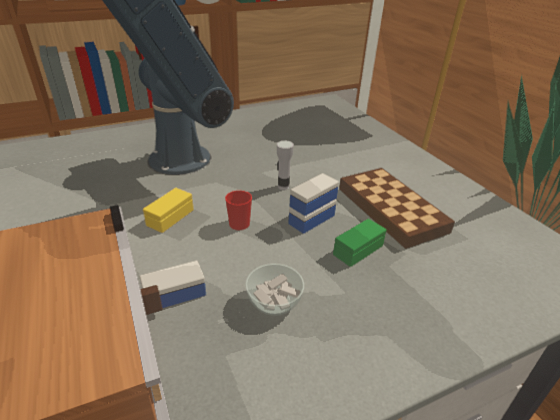

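View pics/top0.png

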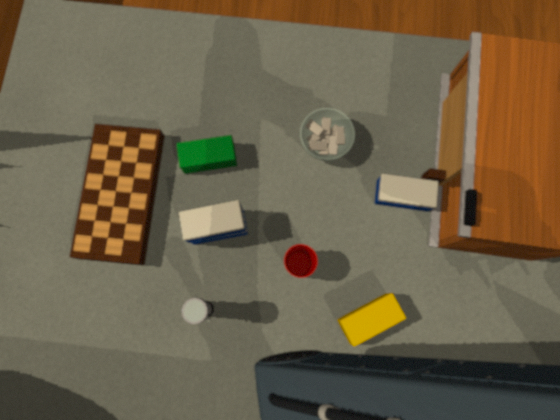

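The top view shows the domino box (white lid) at (408,192) against the dark pull at (432,175). The two-box stack is at (213,222). The look-alikes are yellow at (373,320) and green at (207,154). The bowl is at (327,134), cup at (301,260), torch at (195,310). The blue/white single box touching the pull is the domino box, and the two-high blue/white pile is the stack. I'll confirm in one enlarged crop.

```bash
python3 - <<'E'
import cv2,numpy as np
a=cv2.imread('pics/top0.png')
c1=cv2.resize(a[155:255,360:490],None,fx=4,fy=4,interpolation=cv2.INTER_CUBIC)[:, :520]
c2=cv2.resize(a[190:260,170:255],None,fx=3.2,fy=3.2,interpolation=cv2.INTER_CUBIC)
o=np.zeros((400,800,3),np.uint8);o[:,:520]=c1;o[:c2.shape[0],525:525+c2.shape[1]]=c2
cv2.imwrite('pics/crop0.png',o)
E
cat > h.py <<'E'
import numpy as np,cv2
from rig import get_obs,cams
from scipy.spatial.transform import Rotation as Ro
def world(n,px,z,m=None):
    m=m or cams.camera_model(n)
    K=np.array([[m['fx'],0,m['cx']],[0,m['fy'],m['cy']],[0,0,1]])
    p=cv2.undistortPoints(np.array(px,float).reshape(-1,1,2),K,m['dist'])[:,0]
    d=np.c_[p,np.ones(len(p))]@m['R']; c=-m['R'].T@m['t']
    return c+d*((z-c[2])/d[:,2])[:,None]
E
```

```text
(no output)
```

View pics/crop0.png

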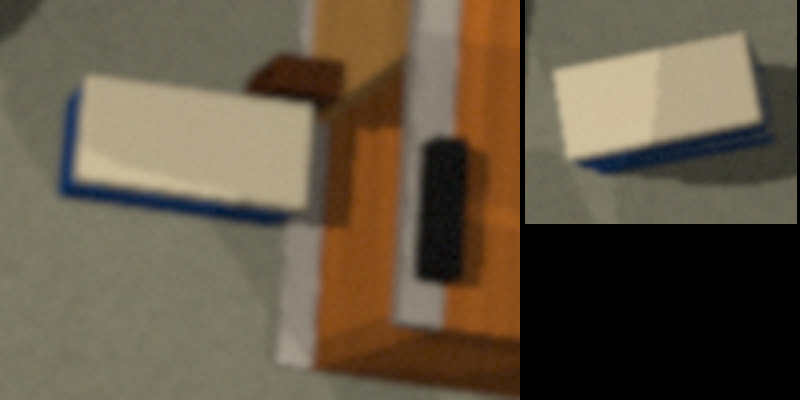

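```bash
python3 - <<'E'
from h import *
d=np.array([(87,75),(312,103),(306,212),(75,182)])/4+[360,155]
s=(np.array([(553,71),(745,33),(765,122),(570,160)])-[525,0])/3.2+[170,190]
for n,p,z in(('dom',d,.058),('stack',s,.116)):
    w=world('top',p,z)[:,:2]; c=w.mean(0); y=(w[0]+w[3]-w[1]-w[2]); x=(w[0]+w[1]-w[2]-w[3])
    print(n,w.round(4).tolist(),c,'len',np.linalg.norm(y)/2,np.linalg.norm(x)/2,'yang',np.degrees(np.arctan2(y[1],y[0])),'xang',np.degrees(np.arctan2(x[1],x[0])),'r',np.hypot(*c))
print('track',world('top',np.array([(277,362),(316,368),(303,0)])/4+[360,155],0.0))
print('upper track',world('top',np.array([(392,325),(415,0)])/4+[360,155],0.19))
print('bowl,cup,torch',world('top',[(327,134)],.06),world('top',[(301,260)],.09),world('top',[(195,310)],.15), 'chess',world('top',[(162,129),(142,264)],.044))
print('yellow',world('top',[(340,320),(400,294),(407,316),(355,346)],.058),'green',world('top',[(180,168),(236,165)],.05))
o=get_obs();print(Ro.from_quat(o['tool_rot']).as_matrix().round(3))
m=cams.camera_model('wrist');print(m, -m['R'].T@m['t'])
E
```

```text
dom [[0.6472, -0.1103], [0.6453, -0.2386], [0.5816, -0.2378], [0.5841, -0.1076]] [ 0.61454209 -0.17358375] len 0.12931062435563917 0.06340328755659497 yang 89.01214238382656 xang -1.5705838037884632 r 0.6385869528712954
stack [[0.4974, 0.3218], [0.5371, 0.1993], [0.4796, 0.1786], [0.4404, 0.3016]] [0.48862521 0.25032562] len 0.1288856804540658 0.060827776158768894 yang 107.8142135491489 xang 19.691810864839024 r 0.5490150330948055
track [[ 0.50391542 -0.24420861  0.        ]
 [ 0.50296586 -0.26704601  0.        ]
 [ 0.72696831 -0.25026717  0.        ]]
upper track [[ 0.49965879 -0.23667896  0.19      ]
 [ 0.66465532 -0.24308904  0.19      ]]
bowl,cup,torch [[0.72757973 0.02260838 0.06      ]] [[0.42897502 0.05421316 0.09      ]] [[0.30417454 0.25186995 0.15      ]] chess [[0.70220632 0.41003333 0.044     ]
 [0.38403747 0.40196528 0.044     ]]
yellow [[ 0.31423629 -0.04297774  0.058     ]
 [ 0.38306041 -0.16718046  0.058     ]
 [ 0.33857643 -0.18479273  0.058     ]
 [ 0.2647003  -0.07900258  0.058     ]] green [[0.61076628 0.35112168 0.05      ]
 [0.63245605 0.22372323 0.05      ]]
[[ 0.91   0.414 -0.   ]
 [ 0.414 -0.91   0.002]
 [ 0.    -0.002 -1.   ]]
{'fx': 305.6732648492777, 'fy': 305.6732648492777, 'cx': 278.887282787371, 'cy': 202.81088550931918, 'dist': array([-0.06534957,  0.        ,  0.        ,  0.        ,  0.        ]), 'R': array([[ 0.41333691, -0.91057428, -0.00265957],
       [-0.88272778, -0.40140997,  0.24425745],
       [-0.22348213, -0.09861294, -0.96970677]]), 't': array([-0.62259522, -0.02991207,  0.39046802])} [ 0.3182     -0.54042099  0.38428989]
```

The crop confirms both. The lid edges measure about 129 x 62 mm, as they should. The domino centre is (0.614,-0.174), the stack centre is (0.489,0.250) turned about 18.5°, and the cupboard corner is about (0.504,-0.249) with yaw about -1.5°. The domino box's +x face is 142 mm from the corner, which fits an opening of 0.14. I'll go above the box now, passing around the cupboard's end.

servo_tool(
  moves="0.26 -0.232 -0.03 -64.5 0.087;0.26 -0.232 -0.03 -64.5 0.087;0.26 -0.232 -0.03 -64.5 0.087;0.26 -0.232 -0.03 -64.5 0.087;0.26 -0.232 -0.03 -64.5 0.087;0.26 -0.232 -0.03 -64.5 0.087;0.26 -0.232 -0.03 -64.5 0.087;0.26 -0.232 -0.03 -64.5 0.087;0.26 -0.232 -0.03 -64.5 0.087;0.26 -0.232 -0.03 -64.5 0.087",
)

```text
time: 0.93
position: [0.3999, -0.246, 0.2526]
tool_rot: [0.711, 0.703, 0.001, -0.001]
ft_force: [0.3, -0.1, -0.2]
grip_width: 0.0869
grip_force: 0.0
```

servo_tool(
  moves="0.084 0.215 0.03 0 0.087;0.084 0.215 0.05 0 0.087;0.084 0.215 0.05 0 0.087;0.084 0.215 0.05 0 0.087;0.084 0.215 0.05 0 0.087;0.084 0.215 0.05 0 0.087;0.084 0.215 0.05 0 0.087;0.084 0.215 0.05 0 0.087",
)

```text
time: 1.6
position: [0.6161, -0.1704, 0.2009]
tool_rot: [0.714, 0.701, -0.001, -0.001]
ft_force: [-1.1, 0.1, -0.2]
grip_width: 0.0868
grip_force: 0.0
```

```bash
python3 - <<'E'
from h import *
o=get_obs();m=cams.camera_model('wrist');cv2.imwrite('pics/w1.png',cams.camera('wrist'))
print(o['position'],Ro.from_quat(o['tool_rot']).as_matrix()[:,0]); np.save('w1.npy',m,allow_pickle=True)
E
```

```text
[ 0.61614457 -0.17037367  0.20086898] [1.85894515e-02 9.99827193e-01 1.27007182e-04]
```

View pics/w1.png

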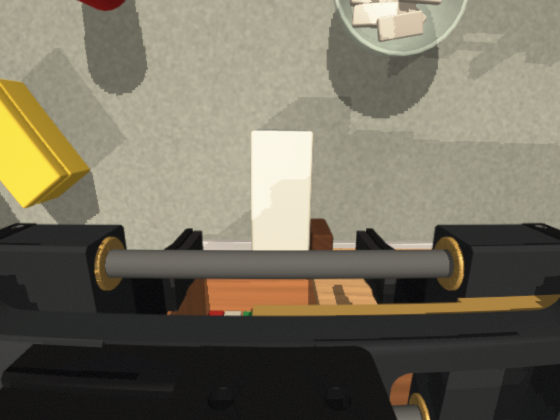

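The wrist view shows the white lid centred between the open fingers. Its front corners are at about (251,131) and (312,132), its sides run down to (253,250) and (310,250), and the pull is at (320,235).

```bash
python3 - <<'E'
from h import *
m=np.load('w1.npy',allow_pickle=True).item()
print(world('wrist',[(251,131),(312,132),(252.5,250),(310,250)],.058,m)[:,:2])
print('track front',world('wrist',[(210,241),(350,243),(430,244)],0.005,m)[:,:2])
print('pull',world('wrist',[(311,220),(327,221)],.078,m)[:,:2])
E
```

```text
[[ 0.58866602 -0.10723113]
 [ 0.64824968 -0.10932551]
 [ 0.58514437 -0.23182362]
 [ 0.64691482 -0.23296658]]
track front [[ 0.52673486 -0.24118633]
 [ 0.70241334 -0.24711359]
 [ 0.80547978 -0.25108534]]
pull [[ 0.64570192 -0.19295695]
 [ 0.66139596 -0.19428948]]
```

The lid sides are at x≈0.586 and 0.647, so the centre is x≈0.616 and the tool is well aligned. The cupboard yaw is about -2°. Next I descend to TCP z≈0.022.

servo_tool(
  moves="0.003 0 0.04 0.5 0.087;0.003 0 0.08 0.5 0.087;0.003 0 0.115 0.5 0.087;0.003 0 0.145 0.5 0.087;0.003 0 0.165 0.5 0.087;0.003 0 0.178 0.5 0.087;0.003 0 0.178 0.5 0.087;0.003 0 0.178 0.5 0.087",
)

```text
time: 2.32
position: [0.6154, -0.1681, 0.025]
tool_rot: [0.717, 0.697, -0.0, -0.0]
ft_force: [0.7, 0.4, -0.5]
grip_width: 0.0872
grip_force: 0.0
```

servo_tool(
  moves="0 0 0 0 0.075;0 0 0 0 0.07;0 0 0 0 0.066;0 0 0 0 0.063;0 0 0 0 0.06;0 0 0 0 0.058;0 0 0 0 0.055;0 0 0 0 0.05;0 0 0 0 0.05;0 0 0 0 0.05",
  grip_force=45,
)

```text
time: 3.15
position: [0.6173, -0.1672, 0.0255]
tool_rot: [0.717, 0.697, 0.001, 0.001]
ft_force: [1.9, 1.2, 5.8]
grip_width: 0.0616
grip_force: 45.0
```

The box is gripped at 61.6 mm wide with 45 N. Now I lift it about 4 mm and give way slowly along the panel at about 0.1 m/s.

servo_tool(
  moves="0 0 -0.002 0 0.05;0 0 -0.004 0 0.05;0 -0.002 -0.004 0 0.05;0 -0.006 -0.004 0 0.05;0 -0.012 -0.004 0 0.05;0 -0.019 -0.004 0 0.05;0 -0.027 -0.004 0 0.05;0 -0.035 -0.004 0 0.05;0 -0.043 -0.004 0 0.05;0 -0.051 -0.004 0 0.05",
)

```text
time: 3.98
position: [0.5638, -0.1655, 0.0287]
tool_rot: [0.717, 0.697, -0.0, -0.0]
ft_force: [-1.5, 0.4, -9.5]
grip_width: 0.0618
grip_force: 45.0
```

servo_tool(
  moves="0 -0.008 0 0 0.05;0 -0.016 0 0 0.05;0 -0.024 0 0 0.05;0 -0.032 0 0 0.05;0 -0.040 0 0 0.05;0 -0.047 0 0 0.05;0 -0.053 0 0 0.05;0 -0.059 0 0 0.05;0 -0.064 0 0 0.05;0 -0.069 0 0 0.05",
)

```text
time: 4.82
position: [0.4958, -0.1639, 0.0287]
tool_rot: [0.717, 0.697, 0.0, 0.0]
ft_force: [-1.7, 0.8, -7.5]
grip_width: 0.0619
grip_force: 45.0
```

The box has travelled 0.1215 m and the spring's -1.7 N is still on it, so the panel is following. About 20 mm remain.

servo_tool(
  moves="0 -0.004 0 0 0.05;0 -0.008 0 0 0.05;0 -0.011 0 0 0.05;0 -0.014 0 0 0.05;0 -0.017 0 0 0.05;0 -0.020 0 0 0.05;0 -0.023 0 0 0.05;0 -0.026 0 0 0.05;0 -0.030 0 0 0.05;0 -0.034 0 0 0.05",
)

```text
time: 5.65
position: [0.4621, -0.1631, 0.0286]
tool_rot: [0.717, 0.698, 0.0, 0.0]
ft_force: [0.1, -0.4, -8.9]
grip_width: 0.0618
grip_force: 45.0
```

```bash
python3 - <<'E'
from h import *
print(get_obs()['ft_force'])
a=cams.camera('top')[130:280,330:530]
b=cams.camera('scene')[190:400,60:250]
cv2.imwrite('pics/t2.png',np.hstack([cv2.resize(a,(400,300)),cv2.resize(b,(380,300))]))
E
```

```text
[ 0.05831356 -0.4314996  -8.91201105]
```

View pics/t2.png

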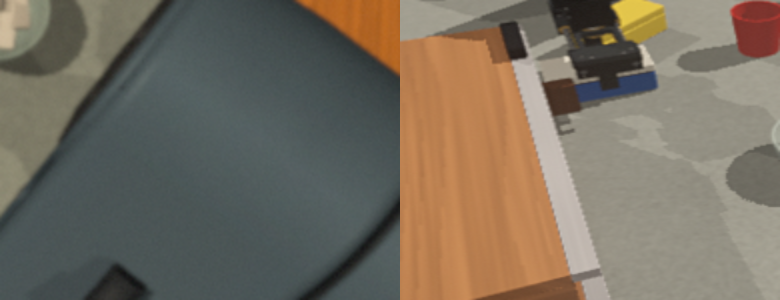

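The scene half shows the pull right at the cupboard's shutting end and the box clear of it. The wrist's x-force went from -1.7 N to 0 when the panel reached its stop. Now I lift and carry the box towards the stack, looking on the way.

servo_tool(
  moves="0 0 -0.01 0 0.05;0 0 -0.03 0 0.05;0 0 -0.055 0 0.05;0 0 -0.085 0 0.05;0 0 -0.115 0 0.05;0 0 -0.145 0 0.05;0 0 -0.175 0 0.05;0 0 -0.205 0 0.05;0 0 -0.23 0 0.05;0 0 -0.25 0 0.05",
  grip_force=55,
)

```text
time: 6.58
position: [0.4618, -0.1625, 0.2815]
tool_rot: [0.716, 0.698, 0.0, 0.001]
ft_force: [1.1, -0.2, -8.6]
grip_width: 0.062
grip_force: 55.0
```

servo_tool(
  moves="0.01 0.002 0 -1 0.05;0.03 0.005 0 -3 0.05;0.06 0.01 0 -5 0.05;0.09 0.017 0 -7 0.05;0.12 0.024 0 -9 0.05;0.15 0.031 0 -11 0.05;0.18 0.038 0 -13 0.05;0.21 0.044 0 -15 0.05;0.24 0.049 0 -17 0.05;0.265 0.054 0 -19 0.05",
)

```text
time: 7.42
position: [0.5211, 0.1038, 0.2767]
tool_rot: [0.59, 0.807, -0.001, -0.002]
ft_force: [0.5, -0.8, -7.0]
grip_width: 0.0617
grip_force: 55.0
```

servo_tool(
  moves="0.01 0.002 0 0 0.05;0.02 0.002 0 -0.5 0.05;0.025 0.002 0 -0.5 0.05;0.025 0.002 0 -0.5 0.05;0.025 0.002 0 -0.5 0.05",
)

```text
time: 7.83
position: [0.5168, 0.1245, 0.2782]
tool_rot: [0.588, 0.809, -0.001, -0.0]
ft_force: [0.3, -1.0, -8.1]
grip_width: 0.0619
grip_force: 55.0
```

```bash
python3 - <<'E'
from h import *
o=get_obs();m=cams.camera_model('wrist');a=cams.camera('wrist');cv2.imwrite('pics/w3.png',a)
print(o['time'],o['position'],Ro.from_quat(o['tool_rot']).as_matrix()[:,0],o['ft_force']); np.save('w3.npy',m,allow_pickle=True)
E
```

```text
7.8333 [0.51681145 0.12445742 0.27815455] [-3.08100736e-01  9.51353638e-01 -4.37143092e-04] [ 0.26678386 -1.03591848 -8.08056621]
```

View pics/w3.png

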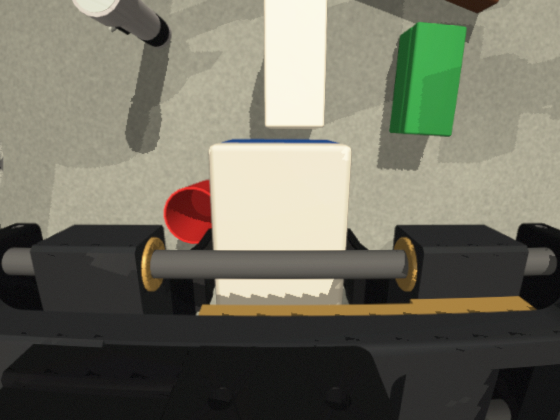

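The wrist view shows the stack's near lid edge at (265,126) and (323,126), with sides running up to (265,0) and (327,0). The held lid's front corners are at (212,146) and (349,146). The torch, cup and green box are all clear.

```bash
python3 - <<'E'
from h import *
m=np.load('w3.npy',allow_pickle=True).item();o=get_obs()
T=Ro.from_quat(o['tool_rot']).as_matrix();p=o['position'][:2]
w=world('wrist',[(265,126),(323.5,126),(265,3),(326.5,3)],.116,m)[:,:2];h=world('wrist',[(211,146),(350,146),(213,215),(347,215)],.3107,m)[:,:2]
X=T[:2,0];Y=T[:2,1]
for n,v in(('stack',w),('held',h)):
    r=v-p;print(n,v.round(4).tolist(),'tool coords',np.c_[r@X,r@Y].round(4).tolist())
    e=v[1]-v[0];print('xang',np.degrees(np.arctan2(e[1],e[0])),'w',np.linalg.norm(e),[np.degrees(np.arctan2(*(v[i+2]-v[i])[::-1])) for i in(0,1)])
print('topcam stack ctr tool',(np.array([.4886,.2503])-p)@X,(np.array([.4886,.2503])-p)@Y,'yaw',np.degrees(np.arctan2(X[1],X[0])))
E
```

```text
stack [[0.4814, 0.184], [0.539, 0.2027], [0.4464, 0.2956], [0.5029, 0.3141]] tool coords [[0.068, -0.0157], [0.0681, 0.0449], [0.185, -0.0147], [0.1852, 0.0447]]
xang 17.997883251479674 w 0.06056792069851998 [np.float64(107.43289455179136), np.float64(107.99301654205317)]
held [[0.4706, 0.1719], [0.5263, 0.1899], [0.4792, 0.1429], [0.5359, 0.1612]] tool coords [[0.0598, -0.0297], [0.0599, 0.0289], [0.0296, -0.0304], [0.0296, 0.0292]]
xang 17.915170920179374 w 0.058569312099993706 [np.float64(-73.40534833222056), np.float64(-71.49171434301793)]
topcam stack ctr tool 0.12888505705683534 0.011522186360251234 yaw 107.90209222583506
```

The two boxes are parallel within 0.5°. The shift needed is +0.136 along tool x and +0.0145 along tool y, followed by about 137 mm down.

servo_tool(
  moves="0.02 0.003 0 0 0.05;0.05 0.006 0 0 0.05;0.08 0.01 0 0 0.05;0.105 0.013 0 0 0.05;0.125 0.0145 0.01 0 0.05;0.136 0.0145 0.03 0 0.05;0.136 0.0145 0.055 0 0.05;0.136 0.0145 0.08 0 0.05;0.136 0.0145 0.1 0 0.05;0.136 0.0145 0.115 0 0.05",
)

```text
time: 8.72
position: [0.4891, 0.2575, 0.1617]
tool_rot: [0.589, 0.808, -0.001, -0.001]
ft_force: [0.2, -0.5, -7.2]
grip_width: 0.0615
grip_force: 55.0
```

servo_tool(
  moves="0 0 0.004 0 0.05;0 0 0.008 0 0.05;0 0 0.008 0 0.05;0 0 0.008 0 0.05",
)

```text
time: 9.05
position: [0.4906, 0.2587, 0.1565]
tool_rot: [0.588, 0.809, 0.001, 0.001]
ft_force: [0.5, 0.2, -6.8]
grip_width: 0.0619
grip_force: 55.0
```

```bash
python3 - <<'E'
from h import *
o=get_obs();p=o['position'];X=Ro.from_quat(o['tool_rot']).as_matrix();print(p,X[:,0],o['ft_force'])
e=p[:2]-[0.51681,0.12446];print('moved', e@[-.3081,.9514], e@[.9514,.3081])
b=cams.camera('scene')[150:260,220:390]
cv2.imwrite('pics/s4.png',cv2.resize(b,None,fx=4,fy=4,interpolation=cv2.INTER_CUBIC))
E
```

```text
[0.49056541 0.2587207  0.15651972] [-3.07513502e-01  9.51543710e-01 -1.18173119e-04] [ 0.53971957  0.1548638  -6.79701681]
moved 0.1358215905663422 0.016396615807309937
```

View pics/s4.png

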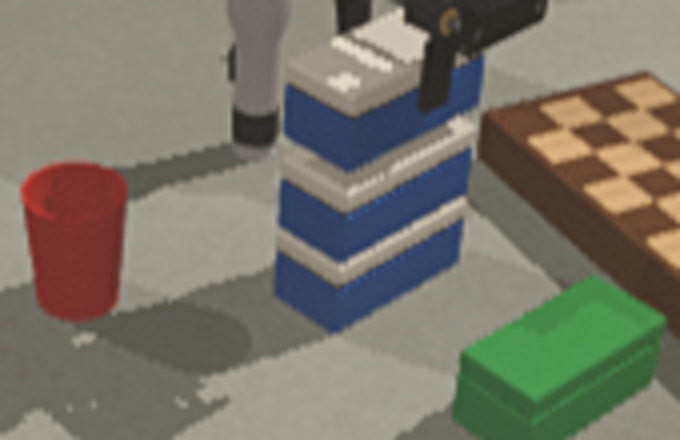

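The crop shows the held box hovering squarely over the stack, with its front corner at (352,168) over the middle box's at (348,200). Now I lower it gently.

servo_tool(
  moves="0 -0.001 0.003 0 0.05;0 -0.001 0.006 0 0.05;0 -0.001 0.009 0 0.05;0 -0.001 0.011 0 0.05;0 -0.001 0.012 0 0.05;0 -0.001 0.013 0 0.05;0 -0.001 0.013 0 0.05",
)

```text
time: 9.68
position: [0.4884, 0.2586, 0.1423]
tool_rot: [0.588, 0.809, -0.0, -0.0]
ft_force: [0.6, 0.1, -7.4]
grip_width: 0.0617
grip_force: 55.0
```

servo_tool(
  moves="0 0 0.001 0 0.05;0 0 0.001 0 0.05;0 0 0.002 0 0.05;0 0 0.002 0 0.05",
)

```text
time: 10.02
position: [0.4887, 0.2587, 0.1415]
tool_rot: [0.588, 0.809, 0.0, 0.0]
ft_force: [-2.2, -0.6, 0.7]
grip_width: 0.0617
grip_force: 55.0
```

The box has landed, since the wrist no longer carries its weight. I'll release and retreat.

servo_tool(
  moves="0 0 0 0 0.063;0 0 0 0 0.066;0 0 0 0 0.072;0 0 0 0 0.08;0 0 0 0 0.087;0 0 0 0 0.087;0 0 0 0 0.087",
)

```text
time: 10.6
position: [0.4886, 0.2586, 0.1406]
tool_rot: [0.588, 0.809, 0.0, 0.0]
ft_force: [-0.1, -0.8, -0.0]
grip_width: 0.0851
grip_force: 0.0
```

servo_tool(
  moves="0 0 -0.01 0 0.087;0 0 -0.03 0 0.087;0 0 -0.06 0 0.087;0 0 -0.09 0 0.087;0 0 -0.12 0 0.087;-0.03 0 -0.15 0 0.087;-0.07 0 -0.15 0 0.087;-0.11 0 -0.15 0 0.087;-0.15 0 -0.15 0 0.087;-0.15 0 -0.15 0 0.087",
)

```text
time: 11.43
position: [0.5375, 0.1095, 0.2918]
tool_rot: [0.591, 0.807, -0.0, 0.003]
ft_force: [-1.6, 0.4, 0.4]
grip_width: 0.0872
grip_force: 0.0
```

```bash
python3 - <<'E'
from h import *
o=get_obs();print(o['time'],o['position'],o['grip_width'],o['ft_force'])
b=cams.camera('scene');np.save('w5.npy',cams.camera_model('wrist'),allow_pickle=True);w=cams.camera('wrist')
cv2.imwrite('pics/s5.png',np.hstack([cv2.resize(b,(400,300)),cv2.resize(w,(400,300))]))
E
```

```text
11.4333 [0.5375416  0.10954773 0.2918161 ] 0.08715145127267286 [-1.56229548  0.41459565  0.41557494]
```

View pics/s5.png

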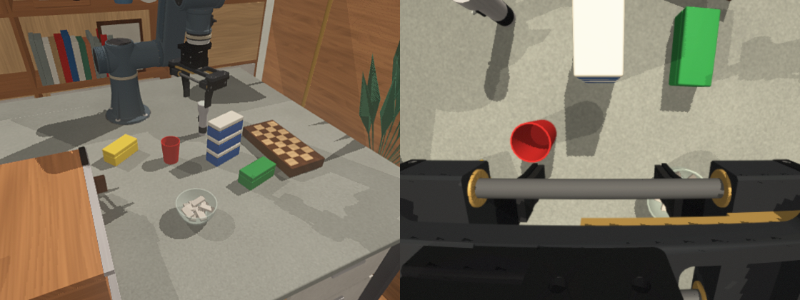

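The scene half shows the domino box on the stack and everything else in place. I'll check the panel and the stack in one enlarged crop, with the expected outlines drawn in.

```bash
python3 - <<'E'
from h import *
a=cams.camera('scene');m=cams.camera_model('scene')
K=np.array([[m['fx'],0,m['cx']],[0,m['fy'],m['cy']],[0,0,1]])
th=np.radians(-1.9);C=np.array([.504,-.249])
S=4
def pr(P):return cv2.projectPoints(np.array(P,float),cv2.Rodrigues(m['R'])[0],m['t'],K,m['dist'])[0][:,0]
def f(x,y,z):return [*(C+[x*np.cos(th)-y*np.sin(th),x*np.sin(th)+y*np.cos(th)]),z]
def crop(x0,y0,w,h,P):
    c=cv2.resize(a[y0:y0+h,x0:x0+w],None,fx=S,fy=S,interpolation=cv2.INTER_CUBIC)
    for u in pr(P): cv2.circle(c,tuple(((u+.5-[x0,y0])*S).astype(int)),3,(0,255,0),1)
    return c
c1=crop(90,200,95,120,[f(x,.04,z) for x in(.003,.025) for z in(.018,.078)]+[f(0,0,0)])
y=np.radians(108);Y=np.array([np.cos(y),np.sin(y)]);X=np.array([Y[1],-Y[0]])
P=[[*(np.array([.4885,.252])+sx*.031*X+sy*.065*Y),z] for sx in(1,-1) for sy in(1,-1) for z in(.116,.174)]
c2=crop(275,140,80,120,P)
cv2.imwrite('pics/s6.png',np.hstack([c1,c2]))
E
```

```text
(no output)
```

View pics/s6.png

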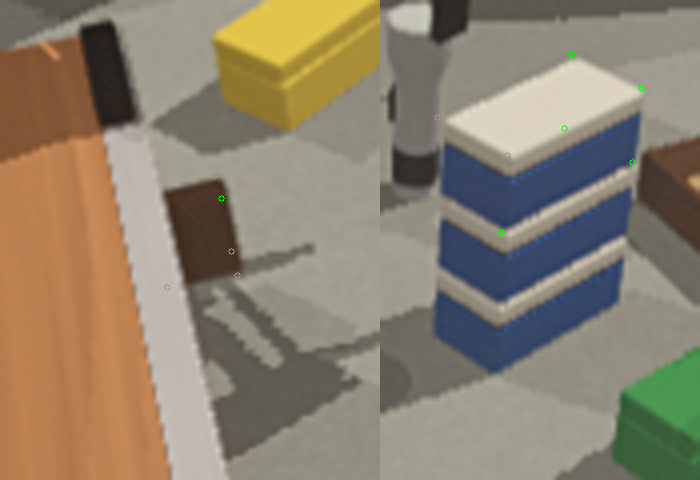

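The pull stands at its shut position within about 1 px of the predicted outline, and the three boxes are flush. I'll hand it in.

```bash
python3 -c "
from rig import job
print(job.hand_in())"
```

```text
the job is handed in; nothing more can be done
None
```

I let the panel down slowly to fully shut (about 0.1 m/s) and set the domino box squarely on the other two boxes; I handed the job in after about 11.6 s, and the hand-in returned no verdict.

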